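Pour the brass nuts through the funnel into the jar

TASK

Pour all five brass nuts from the green scoop through the orange funnel so that they end up down inside the clear jar, then set the empty scoop down flat on the bench, without dropping it. Leave the jar standing where it is, and do not disturb the brush, the file or the tape rolls.

Things in the scene. Friction and masses are not known exactly. Their poses are not given: they have to be found in the camera images.
- jar: clear round jar (80 mm outside, 72 mm bore, about 80 mm deep) on a dark 110 mm foot disc, with an orange funnel screwed on top; jar and funnel are one loose piece, 0.8 kg. Origin: centre of its underside, z up. Funnel rim 152 mm above the bench, 170 mm across outside and about 160 mm inside; the throat is about 63 mm wide, 84 to 94 mm above the bench.
- funnel_mouth (a point): centre of the funnel's open mouth, level with its rim, 152 mm above the jar's underside
- scoop: green sheet-metal scoop, 0.25 kg, 147 mm long (x), 85 mm wide (y), 110 mm high with its black handle. Origin: centre of the underside, z up. Floor 4 mm thick, x = -75 to +65 mm; the front (-x end) is open and has no rim; side and rear walls 45 mm high (28 mm beside the front 50 mm). Nuts begin to slide on it when it is tilted some 16 to 23 degrees.
- scoop_grip (a point): point to grip in the black handle bar, at [0, 0, 98] mm in the scoop's frame. The bar runs along x above the scoop, from x = -30 to +72 mm and z = 86 to 110 mm, 18 mm wide in y, clear on both sides; a post at the rear end (x = 65 to 72 mm) carries it
- scoop_lip (a point): middle of the scoop's open front edge, where the nuts run out: [-75, 0, 4] mm in the scoop's frame
- nut_0: brass hex nut, 24 mm across flats, 28 mm across corners, 13 mm thick, 45 g, lying flat in the scoop at the start; origin: centre of its underside
- nut_1: brass hex nut, 24 mm across flats, 28 mm across corners, 13 mm thick, 45 g, lying flat in the scoop at the start; origin: centre of its underside
- nut_2: brass hex nut, 24 mm across flats, 28 mm across corners, 13 mm thick, 45 g, lying flat in the scoop at the start; origin: centre of its underside
- nut_3: brass hex nut, 24 mm across flats, 28 mm across corners, 13 mm thick, 45 g, lying flat in the scoop at the start; origin: centre of its underside
- nut_4: brass hex nut, 24 mm across flats, 28 mm across corners, 13 mm thick, 45 g, lying flat in the scoop at the start; origin: centre of its underside
- paint_brush: paint brush with wooden handle, 201 x 54 x 16 mm, lying on the bench; bystander
- file: file with wooden handle, 270 x 25 x 25 mm, lying on the bench; bystander
- duct_tape: grey tape roll, 112 mm across, 48 mm high, lying flat; bystander
- masking_tape: tan tape roll, 100 mm across, 24 mm high, lying flat; bystander

How it is judged:
By the outcome, as a careful person would: the job done as asked, in the order asked, and still so for the second after the job is handed in, with the robot touching nothing.
It also fails if it takes over 61 s, if anything falls off the work surface, if the arm or the gripper's body presses on something with over 40 N, if the wrist force passes 120 N, or if a joint passes its speed limit or range.

ROBOT

A 6-joint arm with a two-finger parallel gripper is mounted at the origin on a cart in front of the work surface, level with it; the furniture and walls round the work are solid. World frame = base frame: x ahead of the robot, y to its left, z up, the work surface at z = 0. Lengths are in m, angles in rad, forces in N, time in s.
With the tool pointing down it reaches from about 0.3 to 0.75 m from the base axis. Payload 8.5 kg.
Tool frame: the origin (TCP) lies at the very end of the fingers, on their centre line; the grasp point (between the pads) lies 19 mm behind it; z points along the fingers, y is the line along which they close (so a half turn about z gives the same grasp; the last joint's range is limited). The gripper opens to 88 mm and grips with 3 to 60 N. Pads are 18 mm wide; open, the fingers measure 123 mm over their backs; the gripper's body (75 mm by 187 mm) begins 45 mm behind the grasp point.
Start: joints at [1.033, 0.381, 1.297, -0, 1.464, -0.215], TCP at [0.174, 0.522, 0.218] pointing down, gripper open.
Joint ranges: [-3.11, 3.11], [-0.89, 2.33], [0.22, 2.48], [-1.42, 4.56], [0.17, 2.85], [-2.88, 2.88]. Speed limits (rad/s): [2.39, 2.39, 3.14, 3.14, 3.14, 3.14].

INTERFACE

Orientations are given as a unit quaternion [x, y, z, w].
In Python, from rig import movep, move_straight, move_j, open_jaws, close_gripper, hold, solve_ik, capture, MotionError, close_job, get_clock, get_joint_pos, get_qvel, get_joint_efforts, get_tcp_pos, get_tool_rot, get_ft_force, get_torque, get_finger_gap, get_grasp_force gives the robot as it stands. Calls block until the motion is done:
- movep(position, orientation): joint-space move of the TCP to a pose.
- move_straight(position, max_speed=0.15, rotation=None): straight line of the TCP; rotation=None keeps the orientation; max_speed is the mean speed in m/s.
- move_j(angles): joint-space move.
- open_jaws() and close_gripper(squeeze=None): open the fingers fully, or close them until they stop; squeeze is the grip in N (None keeps the last).
- hold(seconds).
- solve_ik(position, orientation): joint angles nearest the present ones, or None.
- capture(name): name is "scene" or "top" or "wrist"; returns a dict with "color" (420x560x3 uint8, blue, green, red), "fx", "fy", "cx", "cy" (pixels), "origin" and "orientation" of the camera in the world; the wrist camera has in their place "T_tool_cam" (4x4, takes a point from camera to tool coordinates, whose origin is the TCP and whose axes are the flange's). Camera axes: x right, y up, looking along -z (the intrinsics and any distortion apply to the point x, -y, -z); pixel columns grow to the right and rows downward; lengths in m; the calibration is good to about 2 mm. A picture is of the moment at which its call begins: read the wrist's pose just before it. There is no depth.
A pose or a line that the arm cannot do raises MotionError and nothing moves.
- close_job(): hands the job in; it is judged then, once.
Readings, each from a call of its own:
- get_clock(): time.
- get_joint_pos(): joint angles.
- get_qvel(): joint speeds.
- get_joint_efforts(): joint torques, N m.
- get_tcp_pos(): TCP position.
- get_tool_rot(): TCP orientation.
- get_ft_force(): force on the tool from outside, world axes, zero at the start.
- get_torque(): the same for the moment, N m.
- get_finger_gap(): opening from 0.0 (shut) to 1.0 (fully open).
- get_grasp_force(): force on a finger pad.
Only numpy, scipy, OpenCV 4.12 (cv2) and the standard library are available. Lean on these libraries where they do the work, as an engineer would, in place of code of your own. Each camera call takes 0.05 s, during which the arm holds its last target. There are 200 camera calls.

## Working session

There is one attempt and no reset: what is moved stays moved. The work goes in short steps, each a Python script; the robot and the scene stay as the last script left them, time stands still between calls to the robot, and variables do not carry over. Pictures are saved under pics/ and viewed, at most 10 in all, crops included, and the job is handed in when it is done.

```bash
mkdir -p pics; ls; python3 - <<'E'
from rig import *
import cv2,numpy as np
for n in("scene","top"):
    c=capture(n); cv2.imwrite(f"pics/{n}0.png",c["color"])
    print(n,{k:np.round(v,4).tolist() if not isinstance(v,str) else v for k,v in c.items() if k!="color"})
c=capture("wrist");print(c["T_tool_cam"]);print(get_tool_rot(),get_clock())
E
```

```text
pics
scene {'fx': 500.6143, 'fy': 500.6143, 'cx': 281.0026, 'cy': 207.1628, 'origin': [-0.3404, 0.5436, 1.2247], 'orientation': [-0.1964, 0.306, 0.7904, -0.493]}
top {'fx': 481.5693, 'fy': 481.5693, 'cx': 278.1295, 'cy': 211.5928, 'origin': [0.22, 0.0877, 1.5803], 'orientation': [0.0863, -0.0829, -0.6681, 0.7344]}
[[ 1.01932112e-03  9.53671491e-01  3.00848214e-01  7.77285209e-02]
 [ 9.99999367e-01 -8.28774533e-04 -7.60987847e-04  5.76075399e-04]
 [-4.76397077e-04  3.00848799e-01 -9.53671732e-01 -1.65877463e-01]
 [ 0.00000000e+00  0.00000000e+00  0.00000000e+00  1.00000000e+00]]
[ 1.60708637e-01  9.87001765e-01 -4.61075875e-04 -1.95820107e-04] 0.15
```

View pics/scene0.png

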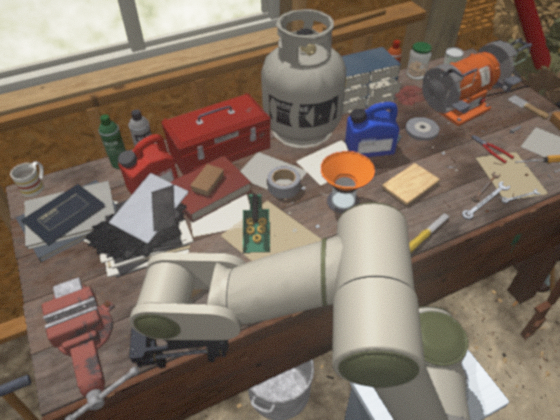

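View pics/top0.png

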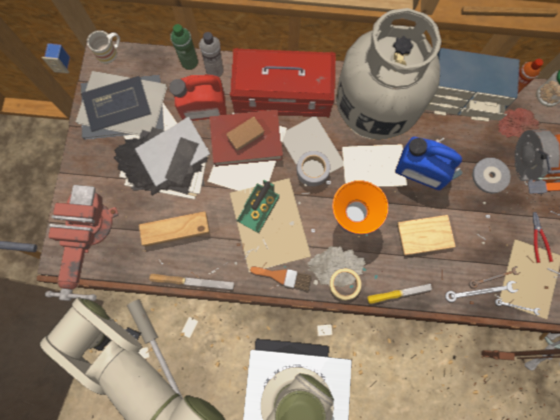

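The scene view shows the scoop near (258,228) and the funnel near (348,170). In the top view, the scoop is near (260,207) and the funnel near (360,207), with the brush, masking tape and file nearer the robot. I'll mask by colour next.

```bash
cat > h.py <<'E'
from rig import *
import cv2,numpy as np
from scipy.spatial.transform import Rotation as R
def cam(n):
    if n=="wrist":
        p,q=np.array(get_tcp_pos()),R.from_quat(get_tool_rot()); c=capture(n); T=np.array(c["T_tool_cam"])
        return c,q.apply(T[:3,3])+p,q*R.from_matrix(T[:3,:3])
    c=capture(n); return c,np.array(c["origin"]),R.from_quat(c["orientation"])
def plane(C,u,v,z):
    c,o,r=C; d=r.apply([(u-c["cx"])/c["fx"],-(v-c["cy"])/c["fy"],-1]); return o+d*(z-o[2])/d[2]
def proj(C,P):
    c,o,r=C; p=r.inv().apply(np.array(P)-o); return np.array([c["cx"]-c["fx"]*p[...,0]/p[...,2],c["cy"]+c["fy"]*p[...,1]/p[...,2]]).T
E
python3 - <<'E'
from h import *
C=cam("top"); im=C[0]["color"]
hsv=cv2.cvtColor(im,cv2.COLOR_BGR2HSV)
m=cv2.inRange(hsv,(5,190,150),(18,255,255)); 
n,l,s,ce=cv2.connectedComponentsWithStats(m)
i=1+np.argmax(s[1:,4]); print("orange",s[i],ce[i])
cn=max(cv2.findContours((l==i).astype(np.uint8),0,2)[0],key=cv2.contourArea)
# rim in world at z=.152
P=np.array([plane(C,*p[0],.152)[:2] for p in cn]); (x,y),r=cv2.minEnclosingCircle((P*1000).astype(np.float32)); print("funnel mm",x,y,r)
m=cv2.inRange(hsv,(65,90,30),(95,255,255))
n,l,s,ce=cv2.connectedComponentsWithStats(m)
for i in range(1,n):
    if s[i,4]>60: print("green",s[i],ce[i],plane(C,*ce[i],.02))
A=cv2.resize(im[165:245,225:305],None,fx=5,fy=5,interpolation=2)
C2=cam("scene");B=cv2.resize(C2[0]["color"][185:265,220:300],None,fx=5,fy=5,interpolation=2)
cv2.imwrite("pics/crop1.png",np.hstack([A,B]))
E
```

```text
orange [ 333  181   55   53 1890] [360.69206349 205.86402116]
funnel mm 609.030029296875 -137.43572998046875 84.88614654541016
green [241 210  16  20 117] [249.00854701 221.1965812 ] [0.55881473 0.20655687 0.02      ]
```

View pics/crop1.png

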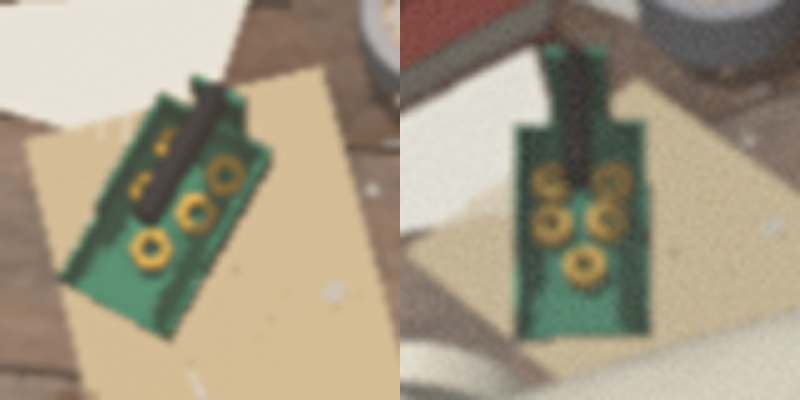

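The crops show the scoop with five nuts. The open front corners are at top pixels (237,220) and (259,233), and the handle bar runs from (255,207) to (267,183). The funnel rim radius measures 84.9 mm against 85 mm expected. Next I'll take a wrist view from above the scoop.

```bash
cat >> h.py <<'E'
def Rs(yaw,tilt=0): return R.from_euler('z',yaw)*R.from_euler('y',-tilt)   # tilt>0: -x end down
def tool(yaw,tilt=0,flip=0): return Rs(yaw,tilt)*R.from_euler('z',np.pi*flip)*R.from_euler('x',np.pi)
E
python3 - <<'E'
from h import *
C=cam("top")
a=plane(C,237,220.4,.004);b=plane(C,259,233,.004);h0=plane(C,255,207.4,.11);h1=plane(C,267,183.3,.11)
print(a,b,np.linalg.norm(a-b),h0,h1,np.linalg.norm(h0-h1))
d=h1-h0;yaw=np.arctan2(d[1],d[0]);print("yaw h",yaw, "edge",np.arctan2(*(b-a)[:2])*1)
g=(h0+h1)/2+ -.021*d/np.linalg.norm(d);print("grip",g,"from lip",(a+b)/2+.075*d/np.linalg.norm(d))
for f in(0,1):
    T=tool(yaw,0,f); print(f,solve_ik([g[0],g[1],.30],T.as_quat()))
    for k in range(-180,180,30):
        y=np.radians(k);o=[]
        for t in(0,30,60):
            Q=Rs(y,np.radians(t));lip=np.array([.609,-.137,.178])+R.from_euler('z',y).apply([.025,0,0])
            p=lip+Q.apply([.075,0,.075]); s=solve_ik(p,tool(y,np.radians(t),f).as_quat()); o.append(None if s is None else np.round(s,1).tolist())
        if all(o): print(f,k,o)
E
```

```text
[0.56118884 0.24813779 0.004     ] [0.52538178 0.17029546 0.004     ] 0.08568298313402734 [0.58531053 0.18572382 0.11      ] [0.66779055 0.15595977 0.11      ] 0.08768609401016579
yaw h -0.3463199781596691 edge -2.7104582475026
grip [0.60679735 0.17797    0.11      ] from lip [0.61383243 0.18375874 0.004     ]
0 [ 9.83944433e-02  4.98988611e-01  8.70111649e-01 -4.44089210e-16
  1.77249239e+00  2.01551075e+00]
0 -150 [[-0.6, 0.4, 1.2, 0.0, 1.6, -2.7], [-0.3, 0.6, 0.8, -0.4, 2.0, -2.5], [-0.2, 1.0, 0.4, -1.0, 2.4, -2.9]]
0 -30 [[-0.4, 0.7, 0.6, -0.0, 1.8, 1.7], [-0.4, 0.4, 1.3, -0.1, 1.0, 1.7], [-0.3, 0.2, 1.8, -1.0, 0.2, 2.7]]
0 0 [[-0.4, 0.7, 0.6, -0.0, 1.8, 1.2], [-0.5, 0.4, 1.3, 0.3, 1.1, 1.0], [-0.7, 0.2, 1.8, 1.3, 0.6, -0.0]]
0 30 [[-0.3, 0.7, 0.7, -0.0, 1.8, 0.8], [-0.5, 0.4, 1.2, 0.5, 1.3, 0.4], [-0.8, 0.3, 1.6, 1.1, 1.2, -0.2]]
0 60 [[-0.3, 0.6, 0.9, -0.0, 1.7, 0.3], [-0.5, 0.5, 1.1, 0.5, 1.6, -0.0], [-0.8, 0.5, 1.3, 1.0, 1.7, -0.3]]
0 90 [[-0.3, 0.5, 1.1, 0.0, 1.6, -0.3], [-0.5, 0.5, 0.9, 0.5, 1.9, -0.4], [-0.7, 0.7, 0.9, 0.9, 2.2, -0.4]]
0 120 [[-0.3, 0.4, 1.2, 0.0, 1.6, -0.8], [-0.5, 0.6, 0.8, 0.3, 2.1, -0.9], [-0.6, 0.9, 0.4, 0.8, 2.6, -0.6]]
1 [ 0.09839444  0.49898861  0.87011165  0.          1.77249239 -1.12608191]
1 -150 [[-0.6, 0.4, 1.2, -0.0, 1.6, 0.5], [-0.3, 0.6, 0.8, -0.4, 2.0, 0.6], [-0.2, 1.0, 0.4, -1.0, 2.4, 0.3]]
1 -120 [[-0.6, 0.5, 1.1, 0.0, 1.6, -0.1], [-0.3, 0.6, 0.9, -0.5, 1.8, 0.2], [-0.1, 0.8, 0.8, -1.0, 2.0, 0.2]]
1 -90 [[-0.6, 0.6, 0.9, 0.0, 1.7, -0.6], [-0.3, 0.5, 1.1, -0.5, 1.5, -0.3], [-0.0, 0.6, 1.2, -1.1, 1.4, 0.2]]
1 -60 [[-0.5, 0.6, 0.7, 0.0, 1.8, -1.0], [-0.3, 0.4, 1.2, -0.4, 1.2, -0.8], [-0.1, 0.4, 1.6, -1.2, 0.9, 0.0]]
1 -30 [[-0.4, 0.7, 0.6, 0.0, 1.8, -1.5], [-0.4, 0.4, 1.3, -0.1, 1.0, -1.4], [-0.3, 0.2, 1.8, -1.0, 0.2, -0.5]]
1 120 [[-0.3, 0.4, 1.2, -0.0, 1.6, 2.3], [-0.5, 0.6, 0.8, 0.3, 2.1, 2.3], [-0.6, 0.9, 0.4, 0.8, 2.6, 2.6]]
```

```bash
python3 - <<'E'
from h import *
movep([.609,.180,.30],tool(-.40).as_quat())
C=cam("wrist");im=C[0]["color"];cv2.imwrite("pics/w1.png",im)
import pickle; pickle.dump(C,open("w1.pkl","wb"));print(get_clock(),get_tcp_pos())
E
```

```text
2.3667 [0.60867449 0.18070098 0.30000452]
```

View pics/w1.png

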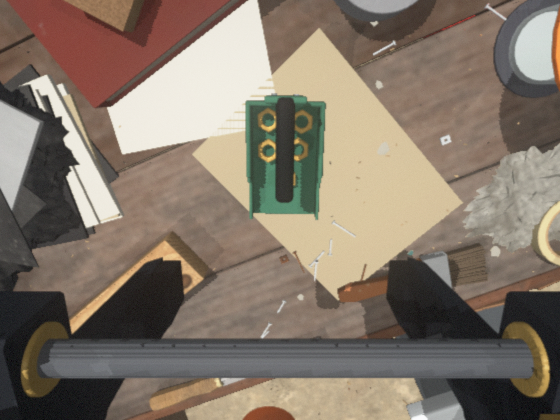

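The wrist view shows the bar from about (286,97) to (286,202), the front corners near (250,216) and (319,219), and four nuts plus a partly hidden one. I'll fit the bar and the corners.

```bash
python3 - <<'E'
from h import *
import pickle
C=pickle.load(open("w1.pkl","rb"));im=C[0]["color"];print({k:v for k,v in C[0].items() if k not in("color","T_tool_cam")})
hsv=cv2.cvtColor(im,cv2.COLOR_BGR2HSV)
roi=np.zeros(im.shape[:2],np.uint8);roi[85:225,238:335]=1
g=cv2.inRange(hsv,(65,90,30),(95,255,255))*roi
k=cv2.inRange(im,(0,0,0),(50,50,50))*roi; k=cv2.morphologyEx(k,cv2.MORPH_OPEN,np.ones((7,7)))
cn=max(cv2.findContours(k,0,2)[0],key=cv2.contourArea)
P=np.array([plane(C,*p[0],.11)[:2] for p in cn],np.float32)*1000
r=cv2.minAreaRect(P);print("bar",r)
print(cv2.boxPoints(r))
gg=g|k;cn=max(cv2.findContours(gg,0,2)[0],key=cv2.contourArea)
print("green px",cv2.boundingRect(cn))
for z in(0.004,.028):
    print(z,[np.round(plane(C,u,v,z)*1000,1).tolist() for u,v in((250,215.5),(319,219),(259,213),(313,214.5))])
G=(.609,.18,.0);print(proj(C,np.array([[.609,.18,.098]])))
cv2.imwrite("pics/w1c.png",cv2.resize(im[80:230,210:360],None,fx=4,fy=4,interpolation=2))
E
```

```text
{'fx': 378.10662394926857, 'fy': 378.10662394926857, 'cx': 284.799759747295, 'cy': 208.7050185160956}Traceback (most recent call last):
  File "<stdin>", line 8, in <module>
ValueError: max() iterable argument is empty
```

```bash
python3 - <<'E'
from h import *
import pickle
C=pickle.load(open("w1.pkl","rb"));im=C[0]["color"]
print(im[150,270:304:3].tolist(),im[120,286],im[190,286])
hsv=cv2.cvtColor(im,cv2.COLOR_BGR2HSV)
roi=np.zeros(im.shape[:2],np.uint8);roi[85:225,238:335]=255
k=cv2.inRange(hsv,(0,0,0),(179,75,75))&roi; k=cv2.morphologyEx(k,cv2.MORPH_OPEN,np.ones((5,5)))
cs=cv2.findContours(k,0,2)[0]
if cs:
    cn=max(cs,key=cv2.contourArea);print(cv2.boundingRect(cn))
    P=np.array([plane(C,*p[0],.11)[:2] for p in cn],np.float32)*1000
    r=cv2.minAreaRect(P);print("bar",r);print(cv2.boxPoints(r))
for z in(0.004,.028):
    print(z,[np.round(plane(C,u,v,z)*1000,1).tolist() for u,v in((250,215.5),(319,219),(259,213),(313,214.5))])
print(proj(C,np.array([[.609,.18,.098]])))
cv2.imwrite("pics/w1c.png",cv2.resize(im[80:230,210:360],None,fx=4,fy=4,interpolation=2))
E
```

```text
[[95, 118, 79], [100, 126, 91], [50, 66, 70], [55, 58, 59], [56, 59, 59], [54, 57, 56], [49, 53, 52], [44, 50, 50], [58, 71, 54], [96, 122, 77], [97, 120, 79], [61, 83, 81]] [58 60 63] [46 50 50]
(276, 98, 19, 104)
bar ((629.7025756835938, 172.37953186035156), (16.928485870361328, 96.9650650024414), 66.83003997802734)
[[581.80023 183.67395]
 [670.9443  145.52206]
 [677.6049  161.08511]
 [588.4609  199.237  ]]
0.004 [[556.1, 252.1, 4.0], [517.3, 171.9, 4.0], [554.7, 240.1, 4.0], [526.0, 176.8, 4.0]]
0.028 [[562.6, 246.9, 28.0], [525.8, 170.9, 28.0], [561.2, 235.4, 28.0], [534.0, 175.5, 28.0]]
[[285.98408571 171.98162992]]
```

View pics/w1c.png

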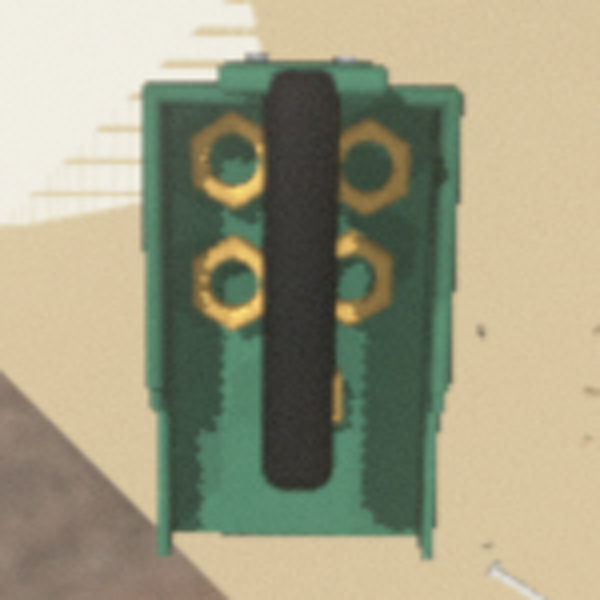

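The bar measures 17 × 97 mm (18 × 102 mm expected) and its yaw is -0.405. The grip point comes to (0.611, 0.1805), and both views agree to within a few mm. I'll grasp and lift.

```bash
python3 - <<'E'
from h import *
q=tool(-.405).as_quat()
move_straight([.611,.1805,.17],.15,q)
move_straight([.611,.1805,.079],.08)
print(get_ft_force()); close_gripper(55)
print(get_finger_gap(),get_grasp_force(),get_ft_force())
move_straight([.611,.1805,.12],.06)
move_straight([.611,.1805,.30],.12)
print(get_clock(),get_finger_gap()*88,get_grasp_force(),get_ft_force(),get_torque(),get_tcp_pos())
C=cam("wrist");cv2.imwrite("pics/w2.png",C[0]["color"])
E
```

```text
[ 0.57098598 -1.1209958   0.50774521]
0.19685995982699112 54.98951554298401 [-1.23391724 -1.2579396   0.11514721]
8.225 17.297704980366536 54.98793303966522 [ 0.08518151 -0.25376303 -4.25086327] [ 0.04823872  0.28776878 -0.04401848] [0.61085798 0.18049465 0.29929137]
```

View pics/w2.png

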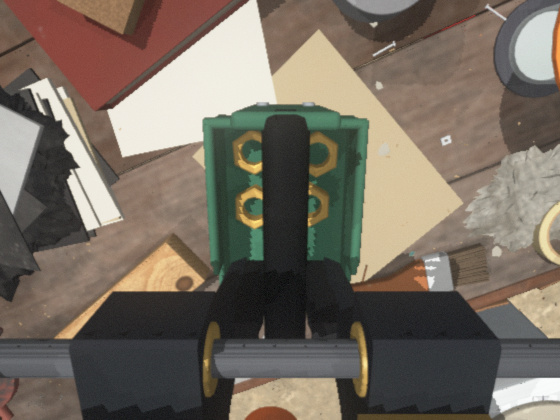

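The scoop is held level, with four nuts visible at about (250,153), (322,153), (252,207) and (318,207). The fifth is under the handle, and the force reads 4.25 N, about right for all five. I'll carry it over and tilt about the lip.

```bash
cat >> h.py <<'E'
F=np.array([.609,-.137,0]); YP=np.pi/2
def pose(lip,yaw,t):
    Q=Rs(yaw,t); return np.array(lip)+Q.apply([.075,0,.075]),tool(yaw,t).as_quat()
LIP=F+[0,.025,.178]
E
python3 - <<'E'
from h import *
p,q=pose(LIP+[0,0,.05],YP,0)
move_straight([.611,.14,.31],.1,tool(.3).as_quat())
move_straight(p,.1,q)
p,q=pose(LIP,YP,0); move_straight(p,.06,q)
print(get_clock())
for t in range(4,33,4):
    p,q=pose(LIP,YP,np.radians(t)); move_straight(p,.015,q)
    print(t,round(get_clock(),2),np.round(get_ft_force(),2))
C=cam("top");im=C[0]["color"];W=cam("wrist")[0]["color"]
cv2.imwrite("pics/p1.png",np.hstack([cv2.resize(im[150:250,300:400],(420,420)),W[:,100:460]]))
E
```

```text
12.0417
4 12.68 [ 0.29  0.56 -3.94]
8 13.32 [-1.34  0.44 -4.73]
12 13.97 [-0.24  0.15 -4.62]
16 14.61 [-0.57  0.12 -4.9 ]
20 15.25 [ 0.39 -0.47 -4.78]
24 15.89 [ 0.49 -0.97 -5.86]
28 16.53 [-0.17 -0.62 -2.04]
32 17.18 [-1.39 -0.74 -1.69]
```

View pics/p1.png

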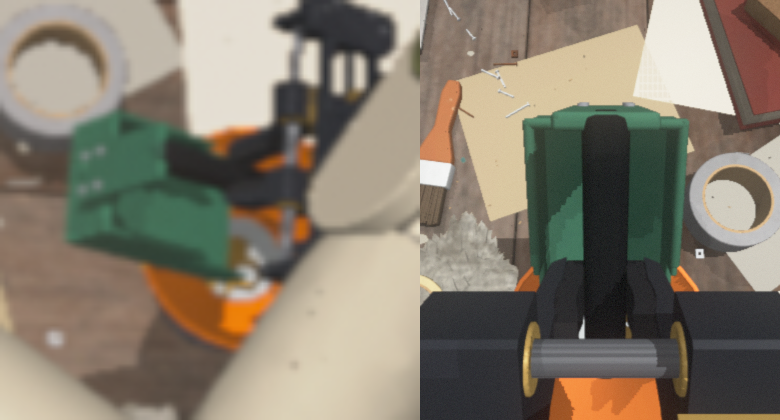

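The rear of the scoop is empty, brass shows in the throat, and the force has dropped about 2.5 N (five nuts weigh 2.2 N). I'll tilt further to be sure, then back off and look.

```bash
python3 - <<'E'
from h import *
for t in (40,48,54):
    p,q=pose(LIP,YP,np.radians(t)); move_straight(p,.03,q)
hold(.5)
for t in (36,18,0):
    p,q=pose(LIP+[0,0,.02],YP,np.radians(t)); move_straight(p,.06,q)
p,q=pose(LIP+[0,0,.06],YP,0);move_straight(p,.1,q)
move_straight([.611,.10,.31],.12,tool(.5).as_quat())
move_straight([.611,.1805,.30],.12,tool(-.405).as_quat())
print(get_clock(),get_ft_force(),get_finger_gap()*88)
im=cam("top")[0]["color"];S=cam("scene")[0]["color"];W=cam("wrist")[0]["color"]
f=lambda a:cv2.resize(a,(400,300),interpolation=2)
cv2.imwrite("pics/p2.png",np.vstack([np.hstack([f(im[172:241,315:407]),f(S[130:220,290:410])]),np.hstack([f(W),f(im)])]))
E
```

```text
24.6667 [-0.99399127  0.48775289 -2.53130987] 17.43431324475303
```

View pics/p2.png

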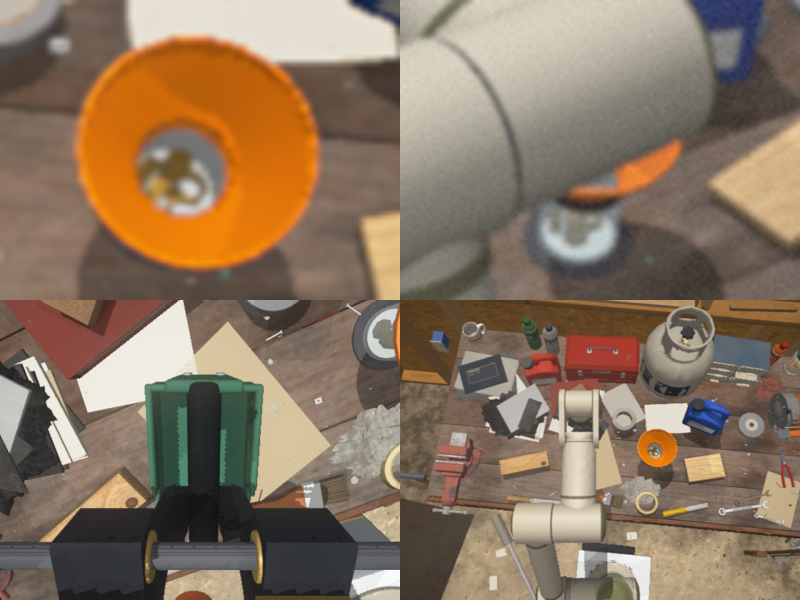

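The nuts are down in the jar, at about (175,180) in the upper-left crop. The funnel is clear, and the scoop looks empty and unrotated in the grip. I'll set it back where it was, watching the force.

```bash
python3 - <<'E'
from h import *
move_straight([.611,.1805,.10],.12)
move_straight([.611,.1805,.084],.04)
hold(.2);f0=get_ft_force()[2]
for z in np.arange(.083,.0765,-.001):
    move_straight([.611,.1805,z],.02); f=get_ft_force()[2]
    print(round(z,4),round(f-f0,2))
    if f-f0>3: break
hold(.2)
open_jaws();hold(.2)
move_straight([.611,.1805,.18],.08); move_straight([.611,.1805,.30],.2)
C=cam("wrist");W=C[0]["color"]
movep([.45,.40,.35],tool(-.405).as_quat())
hold(.5);print(get_clock())
cv2.imwrite("pics/w3.png",W)
T=cam("top");im=T[0]["color"];S=cam("scene")[0]["color"]
f=lambda a:cv2.resize(a,(400,300),interpolation=2)
cv2.imwrite("pics/p3.png",np.vstack([np.hstack([f(im[172:241,315:407]),f(S[130:220,290:410])]),np.hstack([f(W),f(im[120:315,180:440])])]))
hsv=cv2.cvtColor(im,cv2.COLOR_BGR2HSV);m=cv2.inRange(hsv,(5,190,150),(18,255,255))
cn=max(cv2.findContours(m,0,2)[0],key=cv2.contourArea)
P=np.array([plane(T,*p[0],.152)[:2] for p in cn]);print(cv2.minEnclosingCircle((P*1000).astype(np.float32)))
k=cv2.inRange(cv2.cvtColor(W,cv2.COLOR_BGR2HSV),(0,0,0),(179,75,75));k[:85]=0;k[225:]=0;k[:,:238]=0;k[:,335:]=0
k=cv2.morphologyEx(k,cv2.MORPH_OPEN,np.ones((5,5)));cn=max(cv2.findContours(k,0,2)[0],key=cv2.contourArea)
print("bar",cv2.minAreaRect(np.array([plane(C,*p[0],.11)[:2] for p in cn],np.float32)*1000))
E
```

```text
0.083 -0.35
0.082 0.08
0.081 -0.41
0.08 -1.29
0.079 -0.4
0.078 7.06
34.2
((609.3936157226562, -137.08346557617188), 84.9858169555664)
bar ((629.7755126953125, 172.8899383544922), (17.40907096862793, 96.85874938964844), 67.14913940429688)
```

View pics/p3.png

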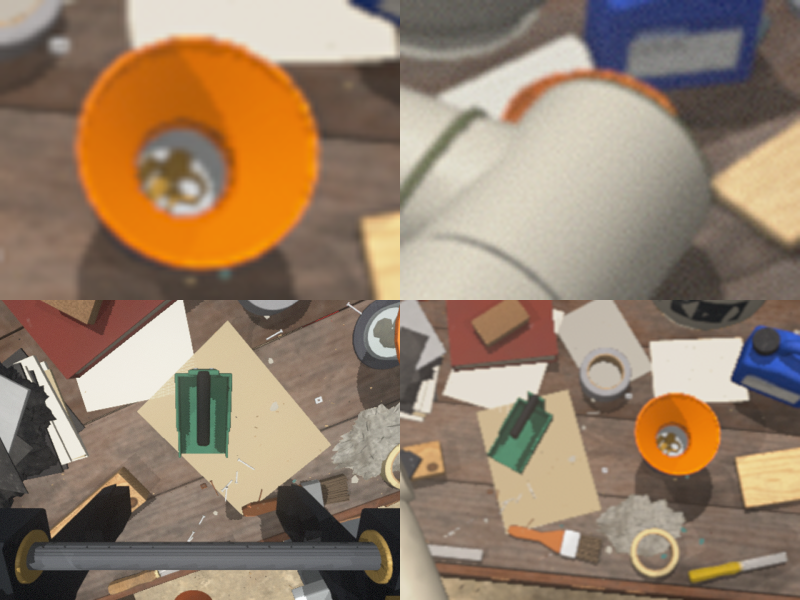

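The scoop sits flat and empty in its original place. The nuts are in the jar, the funnel hasn't moved (centre within 0.5 mm), and no nuts are on the bench. I'll hand in the job.

```bash
python3 -c "
from rig import *
print(close_job())"
```

```text
the job is handed in; nothing more can be done
None
```

The nuts are poured through the funnel into the jar, the empty scoop is back flat on the bench, the jar hasn't moved, and the job was handed in at about 34 s; I couldn't count all five nuts in the jar, but the weight drop matches five, the scoop reads its empty weight, and no nuts show on the bench.

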